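# Walk the loaded stirrer base home into its locating frame

## Task

Walk the heavy stirrer base, with its reaction vessel on top, into the locating frame by pushing gently and in turn on its two rear corners, until its front stands flush against the stop bar at both ends, then let go. Do not let it swing more than about 20 degrees out of line with the frame, do not push the stop bar out of its setting (it is only clamped by friction, so feel for it), do not touch the vessel or the hose ports in the middle of the rear face, and leave the things standing around undisturbed.

Things in the scene. Friction and masses are not known exactly. Their poses are not given: they have to be found in the camera images.
- case: Grey flat-bottomed stirrer base, 130 deep (x), 220 wide (y), 56 mm high, 0.85 to 1.45 kg. Origin: centre of underside; x out of its front (to the stop bar), y left. Rear face x = -65 mm, towards the robot; push on its bare ends, y = +-92 mm (bare from 50 to 110), 30 to 50 mm up. A corner push takes 4 to 14 N and turns it: that corner advances, the other nearly stays.
- vessel: Glass reaction vessel with steel clamp ring, 93 mm across, fixed on top of the base, its axis 15 mm ahead of the base's centre, rising from 56 to 172 mm above the bench. Not to be touched. Origin: centre of its underside.
- ports: White strip with four hose nipples, fixed in the middle of the base's rear face: y from -50 to +50 mm, standing out 26 mm behind the face, 10 to 42 mm above the bench. Not to be touched. Origin: on the rear face, middle, bench height; axes as the base.
- frame: Aluminium frame fixed on the bench, bare bench inside: rails 28 mm high, inner faces y = +-125 mm, x = -70 to +45, mouths flaring out to x = -100. Origin: bench height, midway; x = direction of travel, y left. Across it a steel stop bar, 200 mm wide, 6 to 36 mm high; its near face lies anywhere from x = -25 to +25 mm (not measured: feel for it); it slips if pushed with over about 16 N.
- reagent: Amber reagent bottle, 60 mm diameter, 120 mm high, standing to the left of the frame; leave alone. Origin: centre of its underside.
- beaker: Glass beaker, 70 mm diameter, 80 mm high, standing to the right of the frame; leave alone. Origin: centre of its underside.
- spanner: Steel spanner 150 mm long lying to the right, nearer the robot; leave alone. Origin: its middle, at the underside.

How it is judged (in metres and radians):
On the way, in this order (a step that is already met when the one before it is completed fails the run):
1. the base has been walked into the mouth of the frame (its origin less than 130 mm behind the frame's origin) (x of case in the frame of frame above -0.13 m), for 0.1 s.
2. its front stands flush against the stop bar: within 3 mm, and square to the frame within 1.5 degrees (x of stop_c0 in the frame of case below 0.076 m and angle between the x axis of case and the x axis of frame, either way round below 0.026 rad), for 0.2 s.
At the end, for the whole second after the job is handed in: The base stands flat and at rest in the frame with its front within 3 mm of the stop bar's face and square to the frame within 1.5 degrees, and the stop bar is within 3 mm of its original setting (all of step 2 and distance of stop_c0 from where it was at the start of the episode below 0.003 m and angle between case's own z axis and vertical below 0.05 rad and linear speed of case below 0.01 m/s); the robot touches nothing.
It fails at once if the stop bar is pushed more than 3 mm out of its setting (distance of stop_c0 from where it was at the start of the episode above 0.003 m).
It fails at once if the base swings more than about 21 degrees (0.37 rad) out of line with the frame (angle between the x axis of case and the x axis of frame, either way round above 0.37 rad).
It fails at once if the robot touches the hose ports or the vessel (more than 1 N) (contact force between any of ports, vessel and the arm above 1 N or contact force between any of ports, vessel and the fingers above 1 N).
It fails at once if the bottle, beaker or spanner is moved more than 15 mm (distance of any of reagent, beaker, spanner from where it was at the start of the episode above 0.015 m).
It also fails if it takes over 72 s, if anything falls off the work surface, if the arm or the gripper's body presses on something with over 40 N, if the wrist force passes 120 N, or if a joint passes its speed limit or range.

## Robot

A 6-joint arm with a two-finger parallel gripper is mounted at the origin on the work surface. World frame = base frame: x ahead of the robot, y to its left, z up, the work surface at z = 0. Lengths are in m, angles in degrees, forces in N, time in s.
With the tool pointing down it reaches from about 0.325 to 0.85 m from the base axis. Payload 15.5 kg.
Tool frame: the origin (TCP) lies where the fingers leave the gripper's body, on its centre line; the fingertips stand 78 mm ahead of it and the grasp point (between the pads) lies 60 mm ahead of it; z points along the fingers, y is the line along which they close (so a half turn about z gives the same grasp; the last joint's range is limited). The gripper opens to 91 mm and grips with 3 to 60 N. Pads are 32 mm wide; open, the fingers measure 118 mm over their backs; the gripper's body (76 mm by 178 mm) begins 60 mm behind the grasp point.
Start: joints at [-82.191, 28.281, 77.091, -0, 74.628, -5.472], TCP at [0.144, -0.608, 0.292] pointing down, gripper open.
Joint ranges: [-166.48, 166.48], [-47.26, 123.95], [12.59, 153.08], [-70.14, 250.14], [6.76, 159.57], [-176.63, 176.63]. Speed limits (degrees/s): [108.29, 108.29, 147.25, 172.46, 172.46, 172.46].

## Interface

Orientations are given as a 3x3 rotation matrix whose columns are the frame's x, y, z axes.
In Python, from rig import manip gives the robot as it stands.
- The arm moves only by the tool carry_out, never from a script. Its argument "targets" is a list of rows, each a list of 5 numbers: the closure in counts, from 0 (fully open) to 255 (shut), then the shift along the tool's x, y, z in units of 30 mm (1.0 is 30 mm), then the turn about the tool's z in units of 6 degrees (1.0 is 6 degrees). In form: [[gripper, tx, ty, tz, spin], ...]. A call has 1 to 5 rows; each row is the pose to reach, as a shift and turn from the pose commanded when the call began, along the tool's axes at that moment; what a row does not reach only later rows make up. A row lasts 1/12 s, in which the tool goes at most 41.7 mm and 7.16 degrees, less where a joint would pass 70% of its speed; a pose out of reach is approached as far as the arm can. A call with a gripper value outside its range is refused whole. The fingers move at their own pace and stop on an object; "squeeze" is the grip in N (left out, the last holds). Time passes only in rows, so rows that repeat a pose let the fingers close. It gives the time, the measured TCP pose, the force, the opening and the grip force at its end, in the units of the state.
- manip.sense(): the state, without advancing time (a new reading comes with each control period).
- manip.get_image(name): name is "scene" or "top"; returns a dict with "color" (420x560x3 uint8, blue, green, red), "K" (3x3 intrinsics, pixels), "R" (3x3) and "t" (3): a world point X has camera coordinates R X + t. Camera axes: x right, y down, z forward; pixel columns grow to the right and rows downward; lengths in m; the calibration is good to about 2 mm. A picture is of the moment at which its call begins. There is no depth.
- manip.hand_in(): hands the job in; it is judged then, once.
The state is a dict: "t": time; "joint_pos": joint angles; "qd": joint speeds; "joint_torque": joint torques, N m; "position": TCP position; "orientation": TCP orientation; "wrist_force": force on the tool from outside, world axes, zero at the start; "wrist_torque": the same for the moment, N m; "opening": finger opening in m; "finger_force": force on a finger pad.
Only numpy, scipy, OpenCV 4.12 (cv2) and the standard library are available. Lean on these libraries where they do the work, as an engineer would, in place of code of your own. Each camera call takes 0.05 s, during which the arm holds its last target. There are 200 camera calls.

## Working session

There is one attempt and no reset: what is moved stays moved. The work goes in short steps, Python scripts to look and compute and a tool call to move; the robot and the scene stay as the last step left them, time stands still between calls to the robot, and variables do not carry over. Pictures are saved under pics/ and viewed, at most 10 in all, crops included, and the job is handed in when it is done.

Besides the shell and the picture viewer there is one more tool, called after "Call:" as name(argument=value, ...) on one line, values as JSON. carry_out: Moves the arm, as the interface text tells. Its arguments: {"type":"object","properties":{"targets":{"type":"array","items":{"type":"array","items":{"type":"number"}}},"squeeze":{"type":"number"}},"required":["targets"]}

```bash
mkdir -p pics; python3 - <<'E'
from rig import manip
import cv2
for n in("scene","top"):
    i=manip.get_image(n);cv2.imwrite(f"pics/{n}0.png",i["color"]);print(n,i["K"],i["R"],i["t"])
s=manip.sense();print(s)
E
```

```text
scene [[411.38897682   0.         279.73354928]
 [  0.         411.38897682 202.38648284]
 [  0.           0.           1.        ]] [[ 0.66805577  0.74386804  0.01902158]
 [ 0.50580353 -0.43520798 -0.74481998]
 [-0.54576944  0.50720247 -0.66699429]] [-0.40513147 -0.23325721  1.19613437]
top [[523.69779337   0.         274.88140275]
 [  0.         523.69779337 216.79740652]
 [  0.           0.           1.        ]] [[ 2.26811726e-03 -9.99997409e-01  1.94375151e-04]
 [-9.95694500e-01 -2.27637005e-03 -9.26675860e-02]
 [ 9.26677884e-02  1.66426824e-05 -9.95697083e-01]] [-0.00954172  0.59983429  1.23624887]
{'t': 0.1, 'joint_pos': array([-8.21932718e+01,  2.83108786e+01,  7.71237522e+01,  7.79781393e-04,
        7.46280854e+01, -5.47287499e+00]), 'qd': array([-0.10152877,  0.07509564,  0.03171061, -0.01626528, -0.06234945,
       -0.11198334]), 'joint_torque': array([ 3.00216307e-03, -8.80237412e+01, -3.82546449e+01,  7.05789775e-02,
        4.82639205e-02, -2.85126265e-05]), 'position': array([ 0.14352424, -0.60803418,  0.29170167]), 'orientation': array([[ 9.73261545e-01,  2.29699687e-01, -1.35680814e-04],
       [ 2.29699697e-01, -9.73260946e-01,  1.08624090e-03],
       [ 1.17456358e-04, -1.08836234e-03, -9.99999401e-01]]), 'wrist_force': array([-0.73788796,  0.86450539, -0.41064906]), 'wrist_torque': array([ 0.00131176,  0.02718835, -0.03039998]), 'finger_force': 0.0, 'opening': 0.09097831857920616}
```

View pics/top0.png

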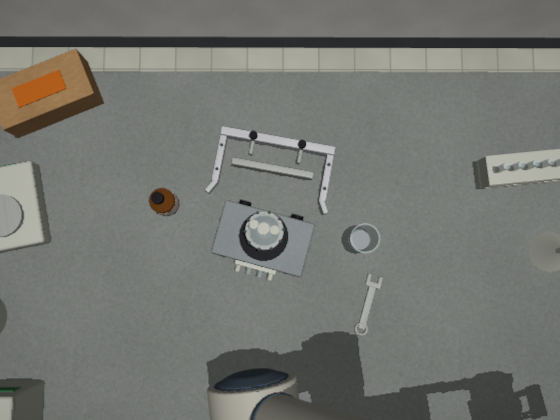

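View pics/scene0.png

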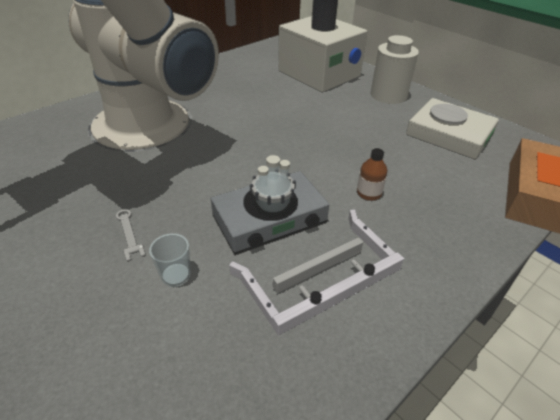

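The top view shows the base at about (263,238), the frame ahead of it with its stop bar from (233,161) to (312,177), the bottle at (163,201), the beaker at (364,238) and the spanner at (368,305). I'll enlarge this area.

```bash
python3 - <<'E'
import cv2
im=cv2.imread("pics/top0.png")[120:290,195:395]
cv2.imwrite("pics/crop1.png",cv2.resize(im,None,fx=3.5,fy=3.5,interpolation=cv2.INTER_CUBIC)[:600])
E
```

```text
(no output)
```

View pics/crop1.png

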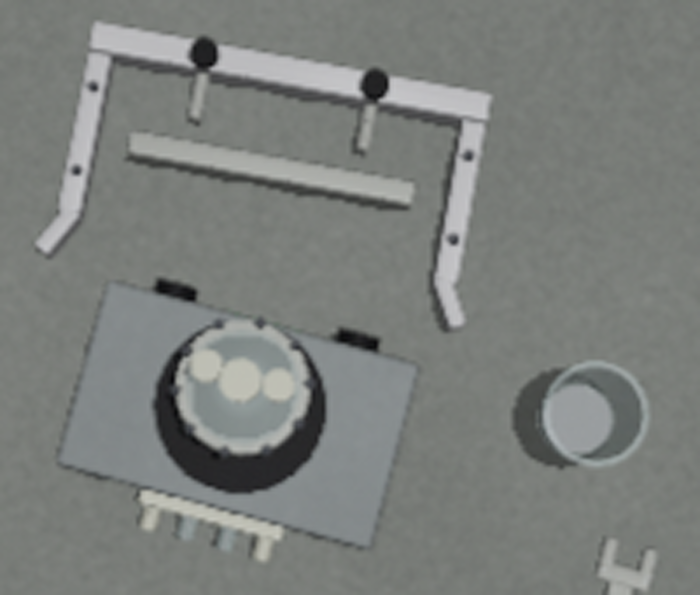

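The enlarged crop gives the base's top corners at (110,282), (417,366), (370,547) and (58,463). The rails' inner edges run (112,58)-(82,212) and (461,122)-(435,280), and the bar's near edge runs (128,157)-(411,206).

```bash
cat > h.py <<'E'
import numpy as np
from rig import manip
def ray(uv,z,i):
    d=i["R"].T@np.linalg.inv(i["K"])@np.array([uv[0],uv[1],1.]);c=-i["R"].T@i["t"]
    return (c+d*(z-c[2])/d[2])
def crop(u,v,x0,y0,f): return ((u+.5)/f-.5+x0,(v+.5)/f-.5+y0)
E
python3 - <<'E'
from h import *
i=manip.get_image("top")
P=lambda u,v,z: ray(crop(u,v,195,120,3.5),z,i)[:2]
fl,fr,rr,rl=[P(*a,.056) for a in((110,282),(417,366),(370,547),(58,463))]
n=np.linalg.norm
print("corners",fl,fr,rr,rl,"sizes",n(fl-fr),n(rl-rr),n(fl-rl),n(fr-rr))
c=(fl+fr+rr+rl)/4; w=(fl+rl-fr-rr);print("c",c,"yaw",np.degrees(np.arctan2(-w[0],w[1])))
L=[P(112,58,.028),P(82,212,.028)];R=[P(461,122,.028),P(435,280,.028)]
for a in(L,R): d=a[0]-a[1];print("rail",a,np.degrees(np.arctan2(d[1],d[0])),n(d))
b=[P(128,157,.036),P(411,206,.036)];d=b[0]-b[1];print("bar",b,np.degrees(np.arctan2(-d[0],d[1])),n(d))
B=[P(95,50,.028),P(490,122,.028)];d=B[0]-B[1];print("back",np.degrees(np.arctan2(-d[0],d[1])))
print("spanner/beaker",P(630,590,0),P(580,420,0), ray((163,201),.0,i))
E
```

```text
corners [0.6363885 0.1074341] [ 0.5798893 -0.0999036] [ 0.45868523 -0.06798428] [0.51415073 0.14094311] sizes 0.21489784132944104 0.21616446231207725 0.126747490653984 0.1253366267527899
c [0.54727844 0.02012233] yaw -15.054797116286982
rail [array([0.79773402, 0.11038742]), array([0.68877912, 0.13003261])] -10.22093915853928 0.11071180745733789
rail [array([ 0.75282693, -0.13346013]), array([ 0.64179412, -0.11471647])] -9.581872259130046 0.11260377312882909
bar [array([0.72599434, 0.09781437]), array([ 0.69217563, -0.09776577])] -9.810285551772619 0.198482478266454
back -10.375242542957022
spanner/beaker [ 0.42825186 -0.25162843] [ 0.54654592 -0.2183438 ] [0.64106643 0.26871425 0.        ]
```

```bash
cat >> h.py <<'E'
def go(x,y,z,yaw):
    s=manip.sense();R=s["orientation"];d=R.T@(np.array([x,y,z])-s["position"])/.03
    cur=np.degrees(np.arctan2(R[1,0],R[0,0]))
    print("t %.2f"%s["t"],"pos",s["position"].round(4),"yaw %.1f"%cur,"F",s["wrist_force"].round(1),"units",d.round(2),"spin",round((cur-yaw)/6,2))
E
python3 -c "
from h import *
go(.42,-.04,.292,0)"
```

```text
t 0.15 pos [ 0.1436 -0.6081  0.2918] yaw 13.3 F [ 0.7 -0.8 -0.4] units [ 1.332e+01 -1.631e+01  1.000e-02] spin 2.21
```

Call:
carry_out(targets=[[255,13.3,-16.3,0,2.2],[255,13.3,-16.3,0,2.2],[255,13.3,-16.3,0,2.2],[255,13.3,-16.3,0,2.2],[255,13.3,-16.3,0,2.2]], squeeze=10)

```text
t: 0.57
position: [0.235, -0.419, 0.292]
orientation: [[1.0, 0.001, -0.0], [0.001, -1.0, 0.0], [-0.0, -0.0, -1.0]]
wrist_force: [1.0, -0.4, 1.2]
opening: 0.0605
finger_force: 0.0
```

```bash
python3 -c "
from h import *
go(.42,-.04,.292,0)"
```

```text
t 0.57 pos [ 0.235 -0.419  0.292] yaw 0.0 F [ 1.  -0.4  1.2] units [  6.18 -12.63   0.  ] spin 0.01
```

Call:
carry_out(targets=[[255,3.1,-6.2,0,0],[255,3.1,-6.2,0,0],[255,3.1,-6.2,0,0],[255,3.1,-6.2,0,0],[255,3.1,-6.2,0,0]])

```text
t: 0.98
position: [0.3277, -0.2329, 0.2923]
orientation: [[1.0, 0.001, 0.0], [0.001, -1.0, -0.0], [0.0, 0.0, -1.0]]
wrist_force: [1.8, -0.5, 0.1]
opening: 0.0275
finger_force: 0.0
```

Call:
carry_out(targets=[[255,3.1,-6.2,0,0],[255,3.1,-6.2,0,0],[255,3.1,-6.2,0,0],[255,3.1,-6.2,0,0],[255,3.1,-6.2,0,0]])

```text
t: 1.4
position: [0.4205, -0.0465, 0.2923]
orientation: [[1.0, 0.001, 0.0], [0.001, -1.0, -0.0], [0.0, 0.0, -1.0]]
wrist_force: [1.2, -1.8, -0.2]
opening: 0.0004
finger_force: 0.0
```

```bash
python3 -c "
from h import *
go(.42,-.04,.114,0)"
```

```text
t 1.40 pos [ 0.4205 -0.0465  0.2923] yaw 0.1 F [ 1.2 -1.8 -0.2] units [-0.02 -0.22  5.94] spin 0.01
```

Call:
carry_out(targets=[[255,0,-0.2,1.4,0],[255,0,-0.2,2.8,0],[255,0,-0.2,4.2,0],[255,0,-0.2,5.4,0],[255,0,-0.2,5.9,0]])

```text
t: 1.82
position: [0.4186, -0.0421, 0.1117]
orientation: [[1.0, 0.002, -0.004], [0.002, -1.0, 0.001], [-0.004, -0.001, -1.0]]
wrist_force: [-0.6, -0.2, 0.4]
opening: 0.0004
finger_force: 0.0
```

Call:
carry_out(targets=[[255,0,0,0,0],[255,0.2,0,0,0],[255,0.4,0,0,0],[255,0.6,0,0,0],[255,0.7,0,0,0]])

```text
t: 2.23
position: [0.4432, -0.0429, 0.1166]
orientation: [[1.0, 0.001, 0.004], [0.001, -1.0, -0.001], [0.004, 0.001, -1.0]]
wrist_force: [0.4, 0.5, -0.1]
opening: 0.0009
finger_force: 0.0
```

Call:
carry_out(targets=[[255,0.1,0,0,0],[255,0.2,0,0,0],[255,0.3,0,0,0],[255,0.4,0,0,0],[255,0.5,0,0,0]])

```text
t: 2.65
position: [0.4555, -0.0425, 0.1155]
orientation: [[1.0, 0.002, -0.001], [0.002, -1.0, 0.0], [-0.001, -0.0, -1.0]]
wrist_force: [-4.3, -2.2, 0.0]
opening: 0.0004
finger_force: 2.2
```

```bash
python3 - <<'E'
from h import *
import cv2
go(.444,-.04,.114,0)
i=manip.get_image("top");cv2.imwrite("pics/crop2.png",cv2.resize(i["color"][120:290,195:395],None,fx=3.5,fy=3.5,interpolation=cv2.INTER_CUBIC))
E
```

```text
t 2.65 pos [ 0.4555 -0.0425  0.1155] yaw 0.1 F [-4.3 -2.2  0. ] units [-0.38 -0.09  0.05] spin 0.01
```

View pics/crop2.png

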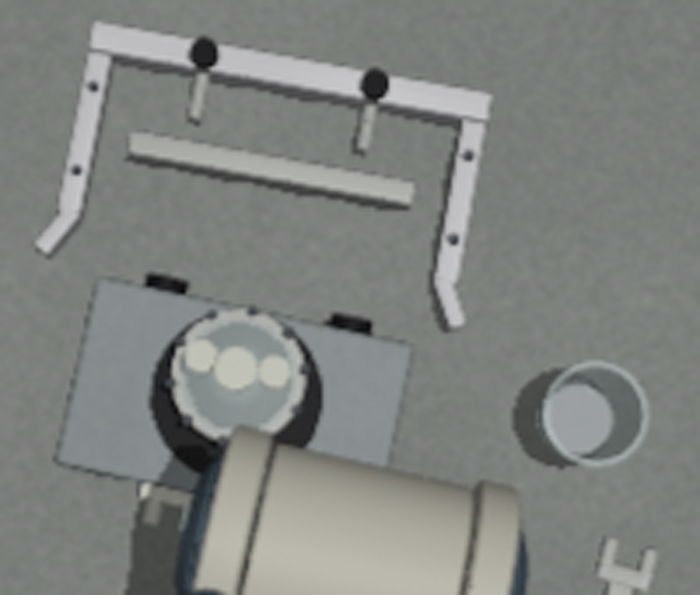

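The base has turned about its left rear corner, and its front edge now runs (97,280)-(411,345). I'll push on and add a simple tracker.

Call:
carry_out(targets=[[255,0.1,0,0,0],[255,0.2,0,0,0],[255,0.3,0,0,0],[255,0.4,0,0,0],[255,0.5,0,0,0]])

```text
t: 3.12
position: [0.4706, -0.0426, 0.1154]
orientation: [[1.0, 0.002, -0.001], [0.002, -1.0, 0.0], [-0.001, -0.0, -1.0]]
wrist_force: [-4.9, -3.2, -0.1]
opening: 0.0005
finger_force: 2.3
```

Call:
carry_out(targets=[[255,0.1,0,0,0],[255,0.2,0,0,0],[255,0.3,0,0,0],[255,0.4,0,0,0],[255,0.4,0,0,0]])

```text
t: 3.53
position: [0.4833, -0.0426, 0.1155]
orientation: [[1.0, 0.001, 0.0], [0.001, -1.0, -0.0], [0.0, 0.0, -1.0]]
wrist_force: [-1.5, -0.5, 0.3]
opening: 0.0005
finger_force: 0.8
```

```bash
cat >> h.py <<'E'
import cv2
YF=np.radians(-10.0);O=np.array([.7325,-.004])
def mask(im):
    f=cv2.GaussianBlur(im,(3,3),0).astype(int);h=f[...,0]-f[...,2]
    return ((h>7)&(h<40)&(f.sum(2)>250)).astype(np.uint8)
def track():
    i=manip.get_image("top");im=i["color"];m=mask(im)
    m[:170]=0;m[:,:200]=0;m[300:]=0;m[:,330:]=0
    n,l,st,_=cv2.connectedComponentsWithStats(m);k=1+st[1:,4].argmax();m=l==k
    def fit(p):
        p=np.array([ray(q,.056,i)[:2] for q in p],np.float32)
        for _ in range(3):
            v=cv2.fitLine(p,cv2.DIST_HUBER,0,.001,.001).ravel();r=np.abs((p-v[2:])@[-v[1],v[0]]);p=p[r<max(.0015,np.median(r)*2)]
        return v,len(p)
    cols=np.where(m.any(0))[0][6:-6];fr,nf=fit([(c,m[:,c].argmax()-.5) for c in cols])
    rows=np.where(m.any(1))[0];rows=rows[(rows>m[:,cols[0]].argmax()+4)][:-8]
    lf,nl=fit([(m[r].argmax()-.5,r) for r in rows[:32]])
    d=fr[:2]*np.sign(fr[1]);yaw=np.arctan2(-d[0],d[1])
    A=np.array([fr[:2],-lf[:2]]).T;s=np.linalg.solve(A,lf[2:]-fr[2:]);FL=fr[2:]+fr[:2]*s[0]
    R=lambda a:np.array([[np.cos(a),-np.sin(a)],[np.sin(a),np.cos(a)]])
    c=FL+R(yaw)@[-.064,-.109]
    e=R(YF).T@(c-O)
    print("n",nf,nl,"perp %.1f"%(np.degrees(np.arctan2(lf[1],lf[0]))%180-np.degrees(yaw)%180),"c",c.round(4),"yaw %.1f"%np.degrees(yaw),"rel %.1f"%np.degrees(yaw-YF),"in frame",e.round(4))
    for y in(-.092,.092):print("push",y,(c+R(yaw)@[-.065,y]).round(4))
    cv2.imwrite("pics/m.png",m*255);return i,c,yaw
E
python3 - <<'E'
from h import *
go(.444,-.04,.114,0);track()
im=cv2.imread("pics/top0.png");print(im[215,230],im[225,215],im[190,280])
E
```

```text
t 3.53 pos [ 0.4833 -0.0426  0.1155] yaw 0.1 F [-1.5 -0.5  0.3] units [-1.31 -0.09  0.05] spin 0.01
n 10 2 perp 33.0 c [ 0.5366 -0.0604] yaw 12.1 rel 22.1 in frame [-0.1831 -0.0896]
push -0.092 [ 0.4924 -0.164 ]
push 0.092 [0.4537 0.0159]
[138 137 131] [123 127 124] [119 123 119][ WARN:0@0.300] global loadsave.cpp:1063 imwrite_ Unsupported depth image for selected encoder is fallbacked to CV_8U.
```

```bash
sed -i 's/(h>7)&(h<40)&(f.sum(2)>250)/(h>=4)\&(h<30)\&(f.sum(2)>375)\&(f.sum(2)<480)/; s/m\*255/m.astype(np.uint8)*255/' h.py; python3 - <<'E'
from h import *
i,c,y=track()
a=cv2.imread("pics/m.png")
v=lambda x:cv2.resize(x[120:290,195:395],None,fx=3.5,fy=3.5,interpolation=cv2.INTER_CUBIC)
cv2.imwrite("pics/v5.png",cv2.addWeighted(v(i["color"]),.8,v(a),.2,0))
E
```

```text
n 25 32 perp 1.2 c [0.5694 0.0312] yaw -6.1 rel 3.9 in frame [-0.1667  0.0063]
push -0.092 [ 0.4949 -0.0533]
push 0.092 [0.5146 0.1296]
```

View pics/v5.png

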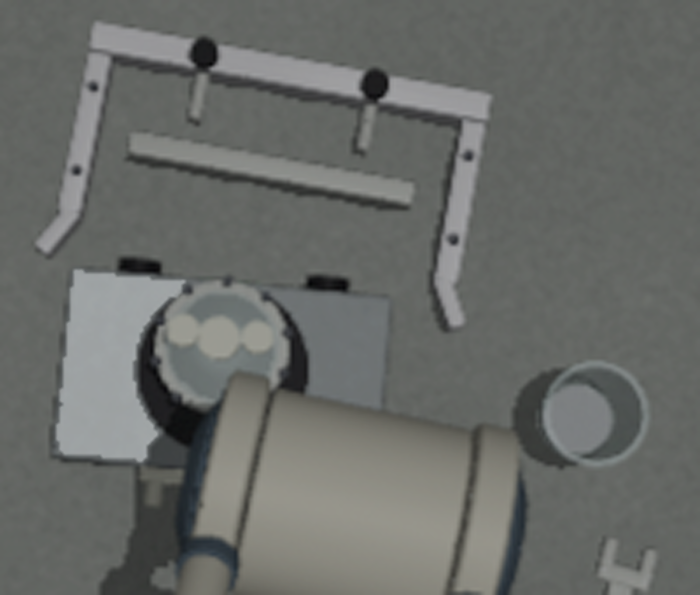

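Call:
carry_out(targets=[[255,-0.8,0,0,0],[255,-1.5,-0.6,-0.7,0],[255,-1.5,-1.9,-0.7,0.8],[255,-1.5,-3.2,-0.7,1.7],[255,-1.5,-4.5,-0.7,2.5]])

```text
t: 4.05
position: [0.4381, 0.0924, 0.1369]
orientation: [[0.965, -0.261, 0.002], [-0.261, -0.965, 0.0], [0.002, -0.001, -1.0]]
wrist_force: [0.3, 0.0, 0.6]
opening: 0.0005
finger_force: 0.0
```

```bash
sed -i 's/k=1+st\[1:,4\].argmax();m=l==k/m=np.isin(l,1+np.where(st[1:,4]>100)[0])/' h.py; python3 - <<'E'
from h import *
track();go(.476,.126,.115,-15)
E
```

```text
n 56 31 perp 0.7 c [0.5705 0.0302] yaw -5.3 rel 4.7 in frame [-0.1655  0.0056]
push -0.092 [ 0.4973 -0.0554]
push 0.092 [0.5143 0.1278]
t 4.10 pos [0.4378 0.0984 0.1369] yaw -15.7 F [-1.4  5.1  0.4] units [ 0.97 -1.23  0.73] spin -0.12
```

Call:
carry_out(targets=[[255,0.3,-0.9,0.4,0],[255,0.9,-1.2,0.7,0],[255,1.1,-1.2,0.7,0],[255,1.3,-1.2,0.7,0],[255,1.5,-1.2,0.7,0]])

```text
t: 4.52
position: [0.4908, 0.1141, 0.1154]
orientation: [[0.967, -0.255, -0.0], [-0.255, -0.967, -0.0], [-0.0, 0.0, -1.0]]
wrist_force: [-0.5, 0.2, 0.5]
opening: 0.0003
finger_force: 0.0
```

Call:
carry_out(targets=[[255,0.12,0,0,0],[255,0.24,0,0,0],[255,0.36,0,0,0],[255,0.48,0,0,0],[255,0.6,0,0,0]])

```text
t: 4.93
position: [0.5071, 0.1098, 0.1153]
orientation: [[0.967, -0.256, -0.002], [-0.256, -0.967, 0.0], [-0.002, 0.0, -1.0]]
wrist_force: [-5.4, 5.1, 1.8]
opening: 0.0004
finger_force: 2.9
```

Call:
carry_out(targets=[[255,0.12,0,0,0],[255,0.24,0,0,0],[255,0.36,0,0,0],[255,0.48,0,0,0],[255,0.6,0,0,0]])

```text
t: 5.35
position: [0.5245, 0.1053, 0.1153]
orientation: [[0.967, -0.256, -0.002], [-0.256, -0.967, 0.0], [-0.002, 0.0, -1.0]]
wrist_force: [-6.2, 5.1, 3.7]
opening: 0.0005
finger_force: 3.2
```

```bash
python3 - <<'E'
from h import *
track();go(.476,.126,.115,-15)
E
```

```text
n 55 18 perp -110.3 c [0.6045 0.0987] yaw -12.3 rel -2.3 in frame [-0.1439  0.0789]
push -0.092 [0.5214 0.0227]
push 0.092 [0.5605 0.2024]
t 5.40 pos [0.5253 0.1051 0.1154] yaw -14.8 F [-2.5  2.5 -0.4] units [-1.77 -0.25  0.01] spin 0.03
```

Call:
carry_out(targets=[[255,0.12,0,0,0],[255,0.24,0,0,0],[255,0.36,0,0,0],[255,0.45,0,0,0],[255,0.45,0,0,0]])

```text
t: 5.82
position: [0.5382, 0.1017, 0.1153]
orientation: [[0.967, -0.256, -0.001], [-0.256, -0.967, 0.0], [-0.001, 0.0, -1.0]]
wrist_force: [-2.1, 1.8, -0.1]
opening: 0.0004
finger_force: 1.0
```

Call:
carry_out(targets=[[255,-0.8,0,0,0],[255,-2,0.2,-0.7,0],[255,-2.2,1.5,-0.7,-0.8],[255,-2.2,2.8,-0.7,-1.6],[255,-2.2,4.1,-0.7,-2.5]])

```text
t: 6.23
position: [0.4426, 0.0002, 0.1368]
orientation: [[1.0, 0.007, 0.001], [0.007, -1.0, -0.0], [0.001, 0.0, -1.0]]
wrist_force: [1.7, -1.0, -0.6]
opening: 0.0005
finger_force: 0.0
```

```bash
python3 - <<'E'
from h import *
track();go(.476,.126,.115,0)
E
```

```text
n 54 23 perp -101.1 c [0.753  0.5547] yaw -16.2 rel -6.2 in frame [-0.0769  0.5538]
push -0.092 [0.6648 0.4846]
push 0.092 [0.7162 0.6612]
t 6.28 pos [ 0.4414 -0.0051  0.1365] yaw 1.1 F [ 0.2 -2.2 -0.8] units [ 1.24 -4.35  0.71] spin 0.18
```

```bash
sed -i 's/    n,l,st,_=cv2/    m=cv2.morphologyEx(m,cv2.MORPH_OPEN,np.ones((5,5),np.uint8))\n    n,l,st,_=cv2/' h.py; python3 - <<'E'
from h import *
i,c,y=track()
a=cv2.imread("pics/m.png")
v=lambda x:cv2.resize(x[120:290,195:395],None,fx=3.5,fy=3.5,interpolation=cv2.INTER_CUBIC)
cv2.imwrite("pics/v6.png",cv2.addWeighted(v(i["color"]),.8,v(a),.2,0))
E
```

```text
n 42 21 perp -91.3 c [2.0327 4.9828] yaw -16.1 rel -6.1 in frame [0.4145 5.1368]
push -0.092 [1.9447 4.9125]
push 0.092 [1.9958 5.0892]
```

View pics/v6.png

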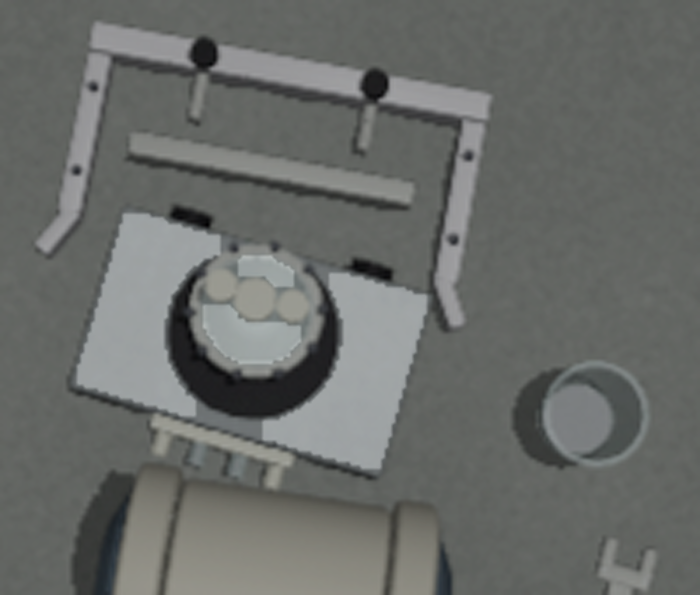

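The base is visible in full, with corners at (124,211), (429,291), (380,475) and (72,385). Its front right corner is close to the right flare.

```bash
sed -i 's/    rows=np.where(m.any(1))\[0\];.*/    top=np.where(m.any(1))[0][0];c0=cols[0]-6;rows=np.arange(top+4,np.where(m[:,c0])[0][0]-3)/; s/rows\[:32\]/rows/' h.py; python3 - <<'E'
from h import *
i,c,y=track()
R=lambda a:np.array([[np.cos(a),-np.sin(a)],[np.sin(a),np.cos(a)]])
P=lambda u,v,z: R(YF).T@(ray(crop(u,v,195,120,3.5),z,i)[:2]-O)
for a in((124,211),(429,291),(380,475),(72,385)):print(P(*a,.056).round(4))
print("flare",P(435,280,.028).round(4),P(450,328,.028).round(4),P(82,212,.028).round(4),P(38,245,.028).round(4))
E
```

```text
n 42 36 perp 0.3 c [0.5942 0.0108] yaw -16.1 rel -6.1 in frame [-0.1388 -0.0094]
push -0.092 [ 0.5063 -0.0596]
push 0.092 [0.5572 0.1172]
[-0.0646  0.0926]
[-0.0821 -0.1203]
[-0.2102 -0.1089]
[-0.1871  0.1053]
flare [-0.0701 -0.1248] [-0.1012 -0.1406] [-0.0663  0.1244] [-0.0944  0.1501]
```

Call:
carry_out(targets=[[255,0,1.0,0,0.1],[255,0.3,1.5,0.5,0.2],[255,0.9,1.5,0.7,0.2],[255,1.2,1.5,0.7,0.2],[255,1.5,1.5,0.7,0.2]])

```text
t: 6.8
position: [0.4896, -0.0435, 0.1152]
orientation: [[1.0, -0.02, -0.0], [-0.02, -1.0, 0.0], [-0.0, -0.0, -1.0]]
wrist_force: [-0.2, -0.2, -1.1]
opening: 0.0004
finger_force: 0.0
```

Call:
carry_out(targets=[[255,0.13,0,0,0],[255,0.26,0,0,0],[255,0.39,0,0,0],[255,0.52,0,0,0],[255,0.65,0,0,0]])

```text
t: 7.22
position: [0.507, -0.0437, 0.1153]
orientation: [[1.0, -0.019, -0.002], [-0.019, -1.0, 0.0], [-0.002, -0.0, -1.0]]
wrist_force: [-5.2, -1.8, 0.1]
opening: 0.0003
finger_force: 2.3
```

Call:
carry_out(targets=[[255,0.13,0,0,0],[255,0.26,0,0,0],[255,0.39,0,0,0],[255,0.52,0,0,0],[255,0.65,0,0,0]])

```text
t: 7.63
position: [0.5266, -0.0442, 0.1153]
orientation: [[1.0, -0.019, -0.002], [-0.019, -1.0, 0.0], [-0.002, -0.0, -1.0]]
wrist_force: [-5.5, -2.2, -0.1]
opening: 0.0004
finger_force: 2.3
```

```bash
python3 - <<'E'
from h import *
track();go(.476,.126,.115,0)
E
```

```text
n 51 34 perp -0.8 c [0.617  0.0179] yaw -8.5 rel 1.5 in frame [-0.1176  0.0015]
push -0.092 [ 0.5391 -0.0635]
push 0.092 [0.5663 0.1185]
t 7.68 pos [ 0.5275 -0.0443  0.1154] yaw -1.1 F [-2.4 -0.5 -0.3] units [-1.83 -5.64  0.02] spin -0.18
```

Call:
carry_out(targets=[[255,0.12,0,0,0],[255,0.24,0,0,0],[255,0.36,0,0,0],[255,0.48,0,0,0],[255,0.6,0,0,0]])

```text
t: 8.1
position: [0.5443, -0.0448, 0.1152]
orientation: [[1.0, -0.019, -0.003], [-0.019, -1.0, 0.0], [-0.003, 0.0, -1.0]]
wrist_force: [-7.6, -4.4, 0.1]
opening: 0.0003
finger_force: 3.7
```

Call:
carry_out(targets=[[255,-1.2,0,0,0],[255,-2.0,-0.6,-0.7,0],[255,-2.0,-1.9,-0.7,0.8],[255,-2.0,-3.2,-0.7,1.6],[255,-2.0,-4.5,-0.7,2.3]])

```text
t: 8.52
position: [0.4879, 0.0926, 0.1371]
orientation: [[0.965, -0.263, 0.001], [-0.263, -0.965, 0.0], [0.001, -0.001, -1.0]]
wrist_force: [1.1, 0.0, 0.3]
opening: 0.0007
finger_force: 0.0
```

```bash
python3 - <<'E'
from h import *
i,c,y=track()
q=c+[np.cos(y)*-.065-np.sin(y)*.092,np.sin(y)*-.065+np.cos(y)*.092]
t=q-[.019,.0089];print("contact tcp",t)
t=t-.018*np.array([.966,-.259]);go(*t,.115,-15)
E
```

```text
n 49 38 perp 0.6 c [0.6291 0.0222] yaw -3.6 rel 6.4 in frame [-0.1064  0.0078]
push -0.092 [ 0.5584 -0.0655]
push 0.092 [0.57   0.1181]
contact tcp [0.55095234 0.10919057]
t 8.57 pos [0.4879 0.0984 0.137 ] yaw -15.6 F [-1.4  6.6  0.2] units [ 1.33 -0.9   0.74] spin -0.1
```

Call:
carry_out(targets=[[255,0.3,-0.8,0.3,0],[255,1.0,-0.9,0.7,0],[255,1.4,-0.9,0.7,0],[255,1.6,-0.9,0.7,0],[255,1.8,-0.9,0.7,0]])

```text
t: 8.98
position: [0.5476, 0.1033, 0.1154]
orientation: [[0.966, -0.257, -0.0], [-0.257, -0.966, 0.0], [-0.0, -0.0, -1.0]]
wrist_force: [0.4, 0.3, 0.2]
opening: 0.0005
finger_force: 0.0
```

Call:
carry_out(targets=[[255,0.12,0,0,0],[255,0.24,0,0,0],[255,0.36,0,0,0],[255,0.48,0,0,0],[255,0.6,0,0,0]])

```text
t: 9.4
position: [0.5638, 0.0986, 0.1153]
orientation: [[0.966, -0.258, -0.002], [-0.258, -0.966, 0.0], [-0.002, 0.0, -1.0]]
wrist_force: [-5.0, 3.3, 2.3]
opening: 0.0005
finger_force: 2.9
```

```bash
python3 - <<'E'
from h import *
track();go(.476,.126,.115,-15)
E
```

```text
n 44 5 perp -173.0 c [0.6358 0.0179] yaw -6.4 rel 3.6 in frame [-0.0991  0.0048]
push -0.092 [ 0.5609 -0.0663]
push 0.092 [0.5814 0.1166]
t 9.45 pos [0.5645 0.0985 0.1153] yaw -15.0 F [-3.   2.4 -1. ] units [-3.09 -0.13  0.02] spin 0.01
```

Call:
carry_out(targets=[[255,0.08,0,0,0],[255,0.16,0,0,0],[255,0.24,0,0,0],[255,0.3,0,0,0]])

```text
t: 9.78
position: [0.5726, 0.0964, 0.1153]
orientation: [[0.966, -0.258, -0.002], [-0.258, -0.966, 0.0], [-0.002, 0.0, -1.0]]
wrist_force: [-5.5, 4.7, 1.3]
opening: 0.0005
finger_force: 2.7
```

```bash
cat >> h.py <<'E'
def fine():
    """front edge line, bar near-face line at ends, in frame coords (rel. to the first picture), mean of a few"""
    i=manip.get_image("top");g=i["color"].astype(float).sum(2);R=np.array([[np.cos(YF),-np.sin(YF)],[np.sin(YF),np.cos(YF)]])
    def px(p,z):
        w=O+R@p;c=i["K"]@(i["R"]@np.array([w[0],w[1],z])+i["t"]);return c[:2]/c[2]
    xs=np.arange(-.06,.03,.0005)
    for y in(-.09,-.08,.08,.09):
        a=np.array([px(np.array([x,y+d]),.046) for d in np.linspace(-.005,.005,5) for x in xs],np.float32)
        v=cv2.remap(g.astype(np.float32),a[:,0].copy().reshape(-1,1),a[:,1].copy().reshape(-1,1),cv2.INTER_LINEAR).reshape(5,-1).mean(0)
        print("y",y,(v[::4]/3).astype(int))
E
python3 - <<'E'
from h import *
track();go(.476,.126,.115,-15);fine()
E
```

```text
Traceback (most recent call last):
  File "h.py", line 28, in track
    lf,nl=fit([(m[r].argmax()-.5,r) for r in rows])
          ~~~^^^^^^^^^^^^^^^^^^^^^^^^^^^^^^^^^^^^^^
  File "h.py", line 24, in fit
    v=cv2.fitLine(p,cv2.DIST_HUBER,0,.001,.001).ravel();r=np.abs((p-v[2:])@[-v[1],v[0]]);p=p[r<max(.0015,np.median(r)*2)]
      ~~~~~~~~~~~^^^^^^^^^^^^^^^^^^^^^^^^^^^^^^
cv2.error: OpenCV(4.12.0) /io/opencv/modules/imgproc/src/linefit.cpp:618: error: (-215:Assertion failed) npoints2 >= 0 || npoints3 >= 0 in function 'fitLine'
```

```bash
cat >> h.py <<'E'
def front():
    i=manip.get_image("top");im=i["color"];m=mask(im);m[:150]=0;m[:,:200]=0;m[300:]=0;m[:,330:]=0
    m=cv2.morphologyEx(m,cv2.MORPH_OPEN,np.ones((5,5),np.uint8))
    R=np.array([[np.cos(YF),-np.sin(YF)],[np.sin(YF),np.cos(YF)]])
    cols=np.where(m.any(0))[0]
    p=np.array([R.T@(ray((c,m[:,c].argmax()-.5),.056,i)[:2]-O) for c in cols]);p=p[(np.abs(p[:,1])>.045)&(np.abs(p[:,1])<.1)]
    for _ in range(3):
        k=np.polyfit(p[:,1],p[:,0],1);r=np.abs(np.polyval(k,p[:,1])-p[:,0]);p=p[r<max(.0015,2*np.median(r))]
    print("front x at y=-.09,0,.09",np.polyval(k,[-.09,0,.09]).round(4),"rel %.2f"%-np.degrees(np.arctan(k[0])),"n",len(p),"sides",p[:,1].min().round(3),p[:,1].max().round(3))
    return i
E
python3 - <<'E'
from h import *
i=front();go(.476,.126,.115,-15);fine()
cv2.imwrite("pics/v7.png",cv2.resize(i["color"][140:260,200:340],None,fx=5,fy=5,interpolation=cv2.INTER_CUBIC))
E
```

```text
front x at y=-.09,0,.09 [-0.0257 -0.0285 -0.0314] rel 1.84 n 44 sides -0.098 0.099
t 9.88 pos [0.5729 0.0963 0.1153] yaw -14.9 F [-2.5  2.7  0.3] units [-3.38 -0.12  0.01] spin 0.01
y -0.09 [138 138 138 138 139 139 138 138 138 138 138 138 138 137 136 136 136 134
 132 142 163 172 171 170 166 155 131 122 123 122 122 121 121 121 121 120
 120 121 121 121 121 120 121 121 121]
y -0.08 [139 138 138 138 138 138 138 138 138 138 137 137 137 137 137 137 137 134
 131 139 158 162 163 166 165 155 131 122 123 122 121 121 122 122 122 122
 122 122 122 121 121 120 119 119 120]
y 0.08 [135 135 136 136 136 135 135 135 136 136 136 136 136 137 136 132 114  72
  43  56  79 104 139 161 163 158 143 122 123 124 125 124 124 123 122 122
 122 123 123 123 123 123 122 122 122]
y 0.09 [134 135 135 135 136 136 136 136 136 136 135 135 135 135 135 130 112  79
  89 131 162 165 165 164 162 158 145 122 122 123 123 122 122 123 123 124
 124 124 123 122 122 121 122 123 122]
```

View pics/v7.png

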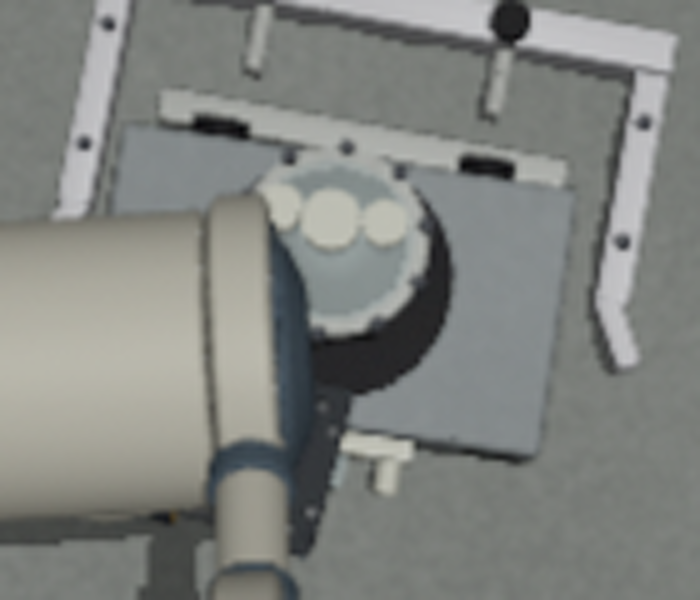

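The right end of the front meets the bar at about (567,185), and the left end at (125,122) has a gap of roughly 5 mm. I'll now push gently on the left corner.

Call:
carry_out(targets=[[255,0.03,0,0,0],[255,0.06,0,0,0],[255,0.09,0,0,0],[255,0.12,0,0,0]])

```text
t: 10.27
position: [0.5762, 0.0955, 0.1152]
orientation: [[0.966, -0.258, -0.001], [-0.258, -0.966, 0.0], [-0.002, 0.0, -1.0]]
wrist_force: [-4.9, 5.1, 2.3]
opening: 0.0003
finger_force: 3.0
```

```bash
python3 - <<'E'
from h import *
front();go(.476,.126,.115,-15)
E
```

```text
front x at y=-.09,0,.09 [-0.0255 -0.0266 -0.0277] rel 0.70 n 38 sides -0.098 0.1
t 10.32 pos [0.5764 0.0954 0.1152] yaw -14.9 F [-4.2  5.1  1.6] units [-3.5  -0.12  0.01] spin 0.01
```

Call:
carry_out(targets=[[255,0.02,0,0,0],[255,0.04,0,0,0],[255,0.06,0,0,0]])

```text
t: 10.57
position: [0.578, 0.0951, 0.1152]
orientation: [[0.966, -0.258, -0.001], [-0.258, -0.966, 0.0], [-0.002, 0.0, -1.0]]
wrist_force: [-5.1, 5.0, 1.7]
opening: 0.0006
finger_force: 2.9
```

```bash
python3 - <<'E'
from h import *
front();go(.476,.126,.115,-15)
E
```

```text
front x at y=-.09,0,.09 [-0.0256 -0.0255 -0.0254] rel -0.05 n 39 sides -0.098 0.098
t 10.62 pos [0.5781 0.095  0.1152] yaw -14.9 F [-3.9  5.1  1.5] units [-3.55 -0.12  0.01] spin 0.01
```

Call:
carry_out(targets=[[255,0.02,0,0,0],[255,0.04,0,0,0]])

```text
t: 10.78
position: [0.5791, 0.0948, 0.1152]
orientation: [[0.966, -0.258, -0.001], [-0.258, -0.966, 0.0], [-0.002, -0.0, -1.0]]
wrist_force: [-5.0, 5.4, 0.9]
opening: 0.0006
finger_force: 3.0
```

Call:
carry_out(targets=[[255,0.02,0,0,0],[255,0.02,0,0,0]])

```text
t: 10.95
position: [0.5793, 0.0947, 0.1151]
orientation: [[0.966, -0.258, -0.002], [-0.258, -0.966, 0.001], [-0.003, 0.0, -1.0]]
wrist_force: [-7.8, 6.2, 3.5]
opening: 0.0004
finger_force: 4.3
```

```bash
python3 - <<'E'
from h import *
front();go(.476,.126,.115,-15)
E
```

```text
front x at y=-.09,0,.09 [-0.0252 -0.0244 -0.0237] rel -0.50 n 37 sides -0.098 0.098
t 11.00 pos [0.5793 0.0947 0.1151] yaw -14.9 F [-7.7  6.2  3.2] units [-3.6  -0.12  0.01] spin 0.01
```

The force has risen, so the left end is on the bar. Next I'll close the small gap at the right end.

Call:
carry_out(targets=[[255,-0.8,0,0,0],[255,-2,0.2,-0.7,0],[255,-2.2,1.5,-0.7,-0.8],[255,-2.2,2.8,-0.7,-1.6],[255,-2.2,4.1,-0.7,-1.6]])

```text
t: 11.42
position: [0.4842, -0.0081, 0.1369]
orientation: [[0.996, -0.085, 0.001], [-0.085, -0.996, -0.0], [0.001, 0.0, -1.0]]
wrist_force: [0.9, -0.8, 0.2]
opening: 0.0007
finger_force: 0.0
```

```bash
python3 - <<'E'
from h import *
front();i,c,y=track()
R=lambda a:np.array([[np.cos(a),-np.sin(a)],[np.sin(a),np.cos(a)]])
q=c+R(y)@[-.065,-.09];t=q-R(np.radians(-5))@[.016,-.0135];print("tcp contact",t)
t=t-R(np.radians(-5))@[.012,0];go(*t,.115,-5)
E
```

```text
front x at y=-.09,0,.09 [-0.0252 -0.0244 -0.0237] rel -0.50 n 37 sides -0.098 0.098
n 42 29 perp -4.4 c [0.6388 0.0058] yaw -5.6 rel 4.4 in frame [-0.094  -0.0066]
push -0.092 [ 0.5651 -0.0794]
push 0.092 [0.5831 0.1037]
tcp contact [ 0.55051258 -0.06256491]
t 11.52 pos [ 0.4839 -0.0115  0.1366] yaw -5.5 F [-0.4  0.8  0.1] units [1.97 1.48 0.72] spin -0.09
```

Call:
carry_out(targets=[[255,0,1.0,0,0],[255,0.5,1.4,0.5,0],[255,1.5,1.4,0.7,0],[255,1.8,1.4,0.7,0],[255,2.0,1.4,0.7,0]])

```text
t: 11.93
position: [0.5425, -0.0551, 0.1151]
orientation: [[0.996, -0.094, 0.001], [-0.094, -0.996, -0.0], [0.001, 0.0, -1.0]]
wrist_force: [0.2, 0.2, 0.3]
opening: 0.0005
finger_force: 0.0
```

Call:
carry_out(targets=[[255,0.04,0,0,0],[255,0.08,0,0,0],[255,0.1,0,0,0]])

```text
t: 12.18
position: [0.5433, -0.0547, 0.1154]
orientation: [[0.996, -0.093, -0.0], [-0.093, -0.996, 0.0], [-0.0, -0.0, -1.0]]
wrist_force: [0.7, 0.0, -0.6]
opening: 0.0008
finger_force: 0.0
```

Call:
carry_out(targets=[[255,0.04,0,0,0],[255,0.08,0,0,0]])

```text
t: 12.35
position: [0.5459, -0.0551, 0.1154]
orientation: [[0.996, -0.093, -0.0], [-0.093, -0.996, 0.0], [-0.0, -0.0, -1.0]]
wrist_force: [0.4, 0.4, -0.3]
opening: 0.0007
finger_force: 0.0
```

```bash
python3 - <<'E'
from h import *
front();go(.5475,-.058,.115,-5)
E
```

```text
front x at y=-.09,0,.09 [-0.0251 -0.0248 -0.0244] rel -0.22 n 38 sides -0.098 0.098
t 12.40 pos [ 0.5463 -0.0553  0.1154] yaw -5.3 F [ 0.2 -0.6  0.2] units [0.05 0.09 0.01] spin -0.05
```

No contact yet, so I'll step on in small increments.

Call:
carry_out(targets=[[255,0.03,0,0,0],[255,0.06,0,0,0]])

```text
t: 12.57
position: [0.5481, -0.0555, 0.1153]
orientation: [[0.996, -0.093, -0.0], [-0.093, -0.996, 0.0], [-0.0, -0.0, -1.0]]
wrist_force: [-0.0, -0.4, -0.1]
opening: 0.0011
finger_force: 0.0
```

Call:
carry_out(targets=[[255,0.02,0,0,0],[255,0.04,0,0,0]])

```text
t: 12.73
position: [0.5494, -0.0557, 0.1152]
orientation: [[0.996, -0.093, -0.0], [-0.093, -0.996, 0.0], [-0.0, -0.0, -1.0]]
wrist_force: [0.9, 0.6, 0.5]
opening: 0.0005
finger_force: 0.0
```

```bash
python3 - <<'E'
from h import *
front();go(.5475,-.058,.115,-5)
E
```

```text
front x at y=-.09,0,.09 [-0.0251 -0.0248 -0.0244] rel -0.22 n 38 sides -0.098 0.098
t 12.78 pos [ 0.5495 -0.0557  0.1152] yaw -5.3 F [-0.2 -0.6 -0.8] units [-0.06  0.08  0.01] spin -0.06
```

Call:
carry_out(targets=[[255,0.03,0,0,0],[255,0.05,0,0,0]])

```text
t: 12.95
position: [0.5509, -0.0558, 0.1152]
orientation: [[0.996, -0.093, 0.0], [-0.093, -0.996, 0.0], [0.0, -0.0, -1.0]]
wrist_force: [0.0, 0.6, 0.2]
opening: 0.0006
finger_force: 0.0
```

Call:
carry_out(targets=[[255,0.03,0,0,0],[255,0.05,0,0,0]])

```text
t: 13.12
position: [0.5515, -0.0558, 0.1151]
orientation: [[0.996, -0.093, -0.002], [-0.093, -0.996, 0.0], [-0.002, -0.0, -1.0]]
wrist_force: [-8.3, -0.5, 5.7]
opening: 0.0006
finger_force: 3.9
```

```bash
python3 - <<'E'
from h import *
front();go(.5475,-.058,.115,-5)
E
```

```text
front x at y=-.09,0,.09 [-0.0252 -0.0245 -0.0237] rel -0.50 n 36 sides -0.098 0.098
t 13.17 pos [ 0.5514 -0.0558  0.115 ] yaw -5.3 F [-5.1 -0.1  3.5] units [-0.12  0.09  0.  ] spin -0.06
```

Call:
carry_out(targets=[[255,0.01,0,0,0],[255,0.02,0,0,0]])

```text
t: 13.33
position: [0.5516, -0.0558, 0.115]
orientation: [[0.996, -0.093, -0.003], [-0.093, -0.996, 0.0], [-0.003, -0.0, -1.0]]
wrist_force: [-8.8, -0.4, 7.0]
opening: 0.0005
finger_force: 4.6
```

```bash
python3 - <<'E'
from h import *
front();go(.5475,-.058,.115,-5)
E
```

```text
front x at y=-.09,0,.09 [-0.0252 -0.0245 -0.0237] rel -0.50 n 36 sides -0.098 0.098
t 13.38 pos [ 0.5516 -0.0558  0.115 ] yaw -5.3 F [-7.8 -0.1  5.2] units [-0.13  0.09  0.  ] spin -0.06
```

Call:
carry_out(targets=[[255,0.02,0,0,0],[255,0.03,0,0,0]])

```text
t: 13.55
position: [0.5518, -0.0558, 0.1149]
orientation: [[0.996, -0.093, -0.005], [-0.093, -0.996, 0.001], [-0.005, -0.0, -1.0]]
wrist_force: [-13.0, -0.2, 10.5]
opening: 0.0006
finger_force: 6.6
```

```bash
python3 - <<'E'
from h import *
front();go(.5475,-.058,.115,-5)
E
```

```text
front x at y=-.09,0,.09 [-0.0253 -0.0244 -0.0235] rel -0.57 n 37 sides -0.098 0.098
t 13.60 pos [ 0.5518 -0.0558  0.1149] yaw -5.3 F [-11.6  -0.3   9.2] units [-0.13  0.09 -0.  ] spin -0.06
```

13 N with no movement means the right end is bearing on the bar. I'll back off clear and check.

Call:
carry_out(targets=[[255,-0.5,0,0,0],[255,-1.6,0,0,0],[255,-2.8,0.3,-1,0],[255,-3.8,0.6,-2,0],[255,-4.6,1.2,-3,0]])

```text
t: 14.02
position: [0.4157, -0.0753, 0.1995]
orientation: [[0.996, -0.092, -0.003], [-0.092, -0.996, 0.001], [-0.003, -0.001, -1.0]]
wrist_force: [0.6, -1.0, 0.2]
opening: 0.0007
finger_force: 0.0
```

```bash
python3 - <<'E'
from h import *
i=front();go(.44,-.2,.25,-5);fine()
cv2.imwrite("pics/v8.png",cv2.resize(i["color"][140:260,200:340],None,fx=5,fy=5,interpolation=cv2.INTER_CUBIC))
E
```

```text
front x at y=-.09,0,.09 [-0.0252 -0.0244 -0.0237] rel -0.50 n 38 sides -0.098 0.098
t 14.07 pos [ 0.4132 -0.0772  0.204 ] yaw -5.3 F [0.3 2.6 5. ] units [ 1.26  4.   -1.53] spin -0.04
y -0.09 [138 138 137 138 138 139 139 138 138 138 137 138 137 136 136 136 136 135
 132 139 159 172 171 169 166 155 131 122 122 122 121 121 121 121 121 120
 120 120 121 121 121 121 121 121 122]
y -0.08 [139 139 139 139 138 138 138 138 138 138 138 137 137 136 137 137 137 136
 130 118 111 106 108 126 145 151 130 122 122 122 121 121 122 122 122 122
 122 122 122 121 121 120 119 119 120]
y 0.08 [135 136 135 134 135 135 136 136 136 135 135 135 135 136 136 136 136 136
 134 127 122 118 123 127 138 147 143 122 123 124 125 124 124 122 121 122
 123 123 123 123 122 122 122 122 122]
y 0.09 [134 134 134 134 135 135 135 135 136 136 136 136 136 135 134 134 135 135
 133 131 138 157 165 163 162 158 144 121 122 123 123 122 122 122 123 124
 125 124 123 122 121 121 122 122 122]
```

View pics/v8.png

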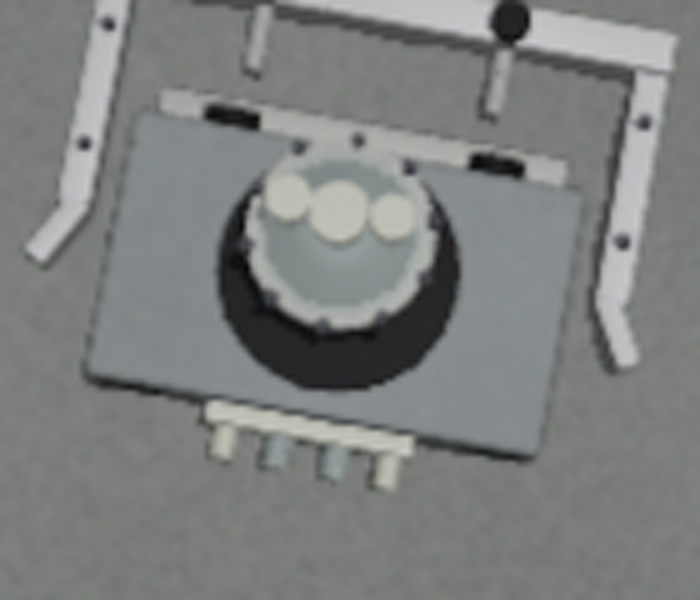

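Both ends at (137,112) and (580,190) meet the bar with no dark gap, and the bar's far edge hasn't shifted. The robot is clear, so I'll hand in.

```bash
python3 -c "
from rig import manip
print(manip.hand_in())"
```

```text
the job is handed in; nothing more can be done
None
```

I walked the base into the frame until the camera and push forces showed it flush at both ends of the stop bar, square to within about 0.6°. The bar showed no shift, the robot was clear, and I handed the job in at about 14 s; no verdict was returned.

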